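# Tip the board flat and push it up to the bench stop

### The arm

A 6-joint arm with a two-finger parallel gripper is mounted at the origin on the work surface; the furniture and walls round the work are solid. World frame = base frame: x ahead of the robot, y to its left, z up, the work surface at z = 0. Lengths are in mm, angles in rad, forces in N, time in s.
With the tool pointing down it reaches from about 400 to 925 mm from the base axis. Payload 12.5 kg.
Tool frame: the origin (TCP) lies on the mounting face of the last link; the fingertips stand 190 mm ahead of it and the grasp point (between the pads) lies 171 mm ahead of it; z points along the fingers, y is the line along which they close (so a half turn about z gives the same grasp; the last joint's range is limited). The gripper opens to 95 mm and grips with 3 to 60 N. Pads are 20 mm wide; open, the fingers measure 119 mm over their backs; the gripper's body (75 mm by 180 mm) begins 59 mm behind the grasp point.
Start: joints at [1.116, 0.491, 1.559, -0, 1.092, -0.106], TCP at [213.583, 587.373, 404.761] pointing down, gripper open.
Joint ranges: [-3.1, 3.1], [-0.84, 2.19], [0.05, 2.79], [-1.13, 4.28], [0.06, 2.93], [-2.69, 2.69]. Speed limits (rad/s): [2.22, 2.22, 2.79, 3.14, 3.14, 3.14].

### API

Orientations are given as [roll, pitch, yaw] about the fixed x, y, z axes, in that order (R = Rz(yaw) Ry(pitch) Rx(roll)).
In Python, from cell import * gives the robot as it stands.
- The arm moves only by the tool arm_command, never from a script. Its argument "rows" is a list that holds one entry, the list of rows, each a list of 7 numbers: the shift along the tool's x, y, z normalised to -1 to 1, where 1 is 0.15 m, then the turn, a rotation vector about the tool's x, y, z normalised to -1 to 1, where 1 is 360 degrees, then the opening, from -1 (shut) to 1 (fully open). A call has 1 to 10 rows; each row is the pose to reach, as a shift and turn from the pose commanded when the call began, along the tool's axes at that moment, turning the shorter way round; what a row does not reach only later rows make up. A row lasts 1/12 s, in which the tool goes at most 41.7 mm and 7.16 degrees, less where a joint would pass 70% of its speed; a pose out of reach is approached as far as the arm can. A call with a number of a shift or a turn outside -1 to 1 is refused whole. A call with a gripper value outside its range is refused whole. The fingers move at their own pace and stop on an object; the grip force is fixed at half the most. Time passes only in rows, so rows that repeat a pose let the fingers close. It gives the time, the measured TCP pose, the force, the opening and the grip force at its end, in the units of the state.
- state(): the state, without advancing time (a new reading comes with each control period).
- read_camera(name): name is "side" or "top"; returns (picture, depth): 420x560x3 uint8, red, green, blue; 420x560 float32, mm along the optical axis (not along the pixel's ray), 0 where there is no reading.
- get_calibration(name): a dict with "camera_matrix" (3x3 intrinsics, pixels), "position" and "orientation" of the camera in the world. Camera axes: x right, y up, looking along -z (the intrinsics and any distortion apply to the point x, -y, -z); pixel columns grow to the right and rows downward; lengths in mm; the calibration is good to about 2 mm. A picture is of the moment at which its call begins. get_calibration takes no time and is no camera call.
- job_done(): hands the job in; it is judged then, once.
The state is a dict: "t": time; "joints": joint angles; "qvel": joint speeds; "tau": joint torques, N m; "eef_pos": TCP position; "tcp_rot": TCP orientation; "ft_force": force on the tool from outside, world axes, zero at the start; "moment": the same for the moment, N m; "opening": opening from 0.0 (shut) to 1.0 (fully open); "grip_force": force on a finger pad.
Only numpy, scipy, OpenCV 4.12 (cv2) and the standard library are available. Lean on these libraries where they do the work, as an engineer would, in place of code of your own. Each camera call takes 0.05 s, during which the arm holds its last target. There are 200 camera calls.

### The job

The planed board in front of the wooden stop batten is standing on its narrow edge. Without gripping or lifting it, push its top over away from you so that it falls flat on its broad face towards the batten, then push it gently along the bench until its whole long edge lies snug against the batten, roughly centred along it. Do not ram the batten, and leave everything else where it is.

Things in the scene. Friction and masses are not known exactly. Their poses are not given: they have to be found in the camera images.
- board: Planed brown board, 300 x 70 x 45 mm, 0.6 kg, loose; starts on a 45 mm edge, 70 mm high, about parallel to the batten, far face 100 to 135 mm before the batten. Origin: middle of the 300 x 70 mm far face (the underside once tipped). y: along its length. x: across the 70 mm, up at first, to the batten once flat. z: through the 45 mm, away from the batten at first, up once flat.
- board_mid (a point): Centre of the board's volume (35 mm above the bench at the start, 22.5 mm when flat).
- board_end_l (a point): Point of the board at its left end (y = +150 mm), in the middle of the thickness of the narrow face that is on top at the start (70 mm above the bench) and looks to the batten when the board is flat. The line between the two end points gives the board's direction.
- board_end_r (a point): The same at the board's right end (y = -150 mm).
- batten: Wooden stop batten screwed to the bench, 340 mm long (its y axis), 40 mm wide (its x axis) and 22 mm high. Origin at the centre of its underside; its x axis points away from the robot's side, so its front face, the stop, is the plane 20 mm from the origin to -x. It is rigid; press on it with well under 40 N. Its direction on the bench varies.
- flat_board: Second board of the same size lying flat behind the batten; not to be moved. Origin at the centre of its underside, y along its length.
- screw_cup: Open turquoise cup, 64 mm across, 62 mm high, left of the work. Origin at the centre of its underside. Not to be moved.
- offcut: Small pale wood offcut, 45 x 90 x 30 mm, right of the work. Origin at the centre of its underside. Not to be moved.
- sanding_block: Cork sanding block, 64 x 117 x 28 mm, at the right end of the batten. Origin in its underside. Not to be moved.
- glue: Standing glue bottle, 56 mm across, 155 mm high, behind the batten on the left. Origin at the centre of its underside. Not to be moved.
- tape_measure: Tape measure, 38 x 95 x 66 mm, left of the work, beside the board's left end. Origin in its underside. Not to be moved.

How it is judged:
By the outcome, as a careful person would: the job done as asked, in the order asked, and still so for the second after the job is handed in, with the robot touching nothing.
It also fails if it takes over 40 s, if anything falls off the work surface, if the arm or the gripper's body presses on something with over 40 N, if the wrist force passes 120 N, or if a joint passes its speed limit or range.

## Working session

There is one attempt and no reset: what is moved stays moved. The work goes in short steps, Python scripts to look and compute and a tool call to move; the robot and the scene stay as the last step left them, time stands still between calls to the robot, and variables do not carry over. Pictures are saved under pics/ and viewed, at most 10 in all, crops included, and the job is handed in when it is done.

Besides the shell and the picture viewer there is one more tool, called after "Request:" as name(argument=value, ...) on one line, values as JSON. arm_command: Moves the arm, as the interface text tells. Its arguments: {"type":"object","properties":{"rows":{"type":"array","items":{"type":"array","items":{"type":"array","items":{"type":"number","minimum":-1,"maximum":1}}}}},"required":["rows"]}

```bash
mkdir -p pics
cat > h.py <<'E'
from cell import *
import numpy as np, cv2
from scipy.spatial.transform import Rotation as Ro
def snap(n,f):
    im,d=read_camera(n); cv2.imwrite('pics/'+f+'.png',im[:,:,::-1]); np.save('pics/'+f+'.npy',d); return im,d
def cloud(n,d):
    c=get_calibration(n);K=np.array(c['camera_matrix']);o=np.array(c['orientation'])
    R=Ro.from_euler('xyz',o).as_matrix() if o.size==3 else o
    v,u=np.mgrid[:d.shape[0],:d.shape[1]]
    P=np.stack([(u-K[0,2])/K[0,0]*d,-(v-K[1,2])/K[1,1]*d,-d],-1)
    W=P@R.T+np.array(c['position']); W[d<=0]=np.nan; return W
E
python3 - <<'E'
from h import *
for n in('top','side'):
    im,d=snap(n,n+'0'); print(get_calibration(n)); W=cloud(n,d); print(np.round(W[::60,40::80].astype(float)).tolist())
print(state())
E
```

```text
{'camera_matrix': array([[489.18671411,   0.        , 285.73305062],
       [  0.        , 489.18671411, 203.96285661],
       [  0.        ,   0.        ,   1.        ]]), 'position': array([ 407.08570731,  -88.81244176, 1331.04279303]), 'orientation': array([ 0.12575469,  0.00476638, -1.56441081])}
[[[1656.0, 1100.0, -854.0], [1167.0, 402.0, 3.0], [1173.0, 172.0, -6.0], [1170.0, -61.0, -0.0], [1165.0, -291.0, 11.0], [1670.0, -807.0, -867.0], [1673.0, -1189.0, -869.0]], [[1359.0, 1083.0, -860.0], [985.0, 393.0, 4.0], [988.0, 166.0, 0.0], [990.0, -62.0, -3.0], [980.0, -287.0, 23.0], [1370.0, -796.0, -866.0], [1370.0, -1170.0, -863.0]], [[744.0, 497.0, 217.0], [745.0, 309.0, 215.0], [779.0, 141.0, 107.0], [814.0, -64.0, -5.0], [806.0, -284.0, 25.0], [1075.0, -782.0, -851.0], [1079.0, -1151.0, -858.0]], [[602.0, 490.0, 211.0], [615.0, 327.0, 142.0], [642.0, 157.0, -6.0], [639.0, -65.0, 19.0], [643.0, -286.0, -1.0], [799.0, -777.0, -865.0], [802.0, -1143.0, -871.0]], [[515.0, 1023.0, -858.0], [474.0, 368.0, 2.0], [475.0, 151.0, -1.0], [476.0, -66.0, 1.0], [476.0, -279.0, 29.0], [526.0, 
[... 1793 characters left out ...]
06.0], [1236.0, -389.0, -286.0]]]
{'t': 0.1, 'joints': array([ 1.11640513e+00,  4.91500330e-01,  1.55940937e+00, -1.67996415e-05,
        1.09169915e+00, -1.05625505e-01]), 'qvel': array([ 0.00026789, -0.0003301 , -0.00173869,  0.00245942,  0.0007632 ,
       -0.00040519]), 'tau': array([ 2.15471031e-03, -6.13623548e+01, -2.58603573e+01,  6.93471171e-02,
        4.70117619e-02, -7.41559347e-05]), 'eef_pos': array([213.56653671, 587.34415997, 404.21225034]), 'tcp_rot': array([-3.14058055e+00, -9.23195970e-05,  2.79283466e+00]), 'ft_force': array([ 0.57871298, -0.34343271,  0.22245611]), 'moment': array([ 0.01382927,  0.00569544, -0.0591242 ]), 'grip_force': 0.0, 'opening': 1.0047795798909642}
```

View pics/top0.png

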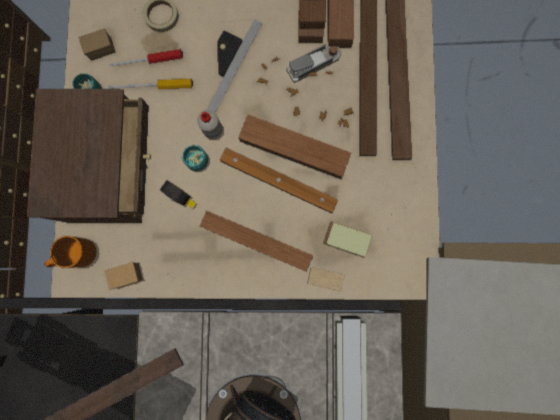

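View pics/side0.png

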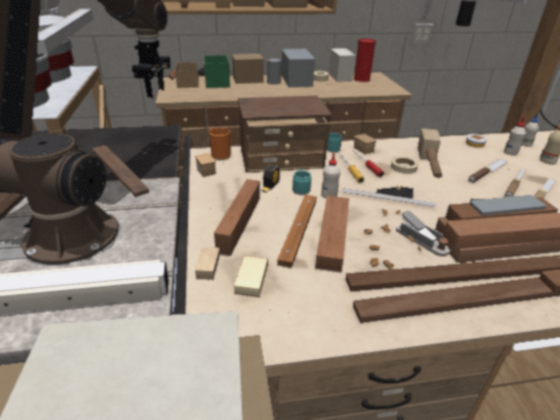

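The top view shows the board from (205,220) to (310,262), the batten from (222,153) to (335,208), the sanding block at (348,240), the offcut at (327,279), the tape measure at (178,193) and the cup at (195,158). In the side view the board stands at (238,215). Next I measure them.

```bash
cat >> h.py <<'E'
def rect(P):
    (c,s,a)=cv2.minAreaRect(P[:,:2].astype(np.float32)); b=cv2.boxPoints((c,s,a)); return np.round(c,1),np.round(s,1),round(a,2),np.round(b,1).tolist()
def seg(n,d,im,box,z0,z1,brown=None):
    W=cloud(n,d); m=np.zeros(d.shape,bool); x0,y0,x1,y1=box; m[y0:y1,x0:x1]=1
    m&=(W[...,2]>z0)&(W[...,2]<z1)
    if brown is not None:
        hsv=cv2.cvtColor(im,cv2.COLOR_RGB2HSV); m&=brown(hsv)
    m=m.astype(np.uint8); m=cv2.morphologyEx(m,cv2.MORPH_OPEN,np.ones((2,2)))
    k,l,s,_=cv2.connectedComponentsWithStats(m); 
    return W[l==1+np.argmax(s[1:,4])]
E
python3 - <<'E'
from h import *
im=cv2.imread('pics/top0.png')[:,:,::-1].copy(); d=np.load('pics/top0.npy')
hsv=cv2.cvtColor(im,cv2.COLOR_RGB2HSV)
for p in [(258,240),(280,181),(295,145),(348,238),(178,193),(250,260)]: print(p,hsv[p[1],p[0]],cloud('top',d)[p[1],p[0]].round(1))
for nm,box,z0,z1 in [('board',(195,205,318,275),55,85),('batten',(215,145,342,214),12,34),('flat',(235,112,355,180),34,60),('sand',(320,215,375,262),18,45),('offcut',(305,262,348,295),18,45),('tape',(155,175,200,212),45,80),('cup',(180,143,210,173),40,80)]:
    P=seg('top',d,im,box,z0,z1); print(nm,len(P),np.median(P[:,2]).round(1),*rect(P))
ims=cv2.imread('pics/side0.png')[:,:,::-1].copy(); ds=np.load('pics/side0.npy')
for nm,box,z0,z1 in [('board',(210,175,265,255),60,85),('batten',(275,190,322,268),15,34)]:
    P=seg('side',ds,ims,box,z0,z1); print(nm,len(P),np.median(P[:,2]).round(1),*rect(P))
E
```

```text
(258, 240) [ 15 138 109] [472.4 -11.1  71.5]
(280, 181) [ 15 126 125] [634.7 -65.6  25.2]
(295, 145) [ 13 139 110] [ 729.4 -105.5   46.3]
(348, 238) [ 32  57 165] [ 481.6 -247.9   26.5]
(178, 193) [24 26 49] [594.  199.9  68. ]
(250, 260) [ 19  55 148] [422.   14.5  -3.3]
board 2027 nan [471.8  -3.3] [312.2  44.7] 67.6 [[391.6000061035156, -139.0], [433.0, -156.10000610351562], [551.9000244140625, 132.5], [510.6000061035156, 149.60000610351562]]
batten 1857 nan [638.8 -63.4] [340.   40.7] 65.48 [[549.7000122070312, -209.60000610351562], [586.7999877929688, -226.5], [727.9000244140625, 82.80000305175781], [690.7999877929688, 99.69999694824219]]
flat 2900 nan [811.3  22. ] [0. 0.] 0.0 [[811.2999877929688, 22.0], [811.2999877929688, 22.0], [811.2999877929688, 22.0], [811.2999877929688, 22.0]]
sand 1022 nan [ 478.1 -251.1] [119.3  60.4] 72.02 [[430.8999938964844, -298.5], [488.3999938964844, -317.20001220703125], [525.2000122070312, -203.6999969482422], [467.79998779296875, -185.10000610351562]]
offcut 592 nan [ 372.  -191.2] [92.8 45.7] 77.45 [[339.6000061035156, -231.5], [384.200012207
[... 170 characters left out ...]
 177.39999389648438], [638.5, 244.39999389648438], [605.7999877929688, 265.6000061035156]]
cup 174 nan [700.1 166. ] [58.9 60.4] 27.44 [[660.0, 179.3000030517578], [687.7999877929688, 125.5999984741211], [740.0999755859375, 152.8000030517578], [712.2999877929688, 206.39999389648438]]
board 1003 nan [478.6  44. ] [407.3  41.6] 71.57 [[394.3999938964844, -142.60000610351562], [433.8999938964844, -155.8000030517578], [562.7000122070312, 230.6999969482422], [523.2000122070312, 243.8000030517578]]
batten 989 nan [650.8 -52.7] [372.5  33.7] 63.92 [[553.7999877929688, -212.60000610351562], [584.0999755859375, -227.39999389648438], [747.7999877929688, 107.19999694824219], [717.5999755859375, 122.0]]
```

```bash
cat >> h.py <<'E'
def line(P):
    P=P[np.isfinite(P).all(1)]; c=np.median(P,0); 
    for _ in range(3):
        q=P[:,:2]; m,v=q.mean(0),np.linalg.svd(q-q.mean(0),full_matrices=False)[2][0]
        v=v*np.sign(v[1]); n=np.array([v[1],-v[0]]); t=(q-m)@n; a=(q-m)@v
        P=P[abs(t)<=np.percentile(abs(t),99)]
    e=np.percentile(a,[.5,99.5]); w=np.percentile(t,[1,99])
    return dict(c=(m+v*e.mean()+n*w.mean()).round(1),ang=round(float(np.degrees(np.arctan2(v[1],v[0]))),2),L=np.ptp(e).round(1),w=np.ptp(w).round(1),z=np.median(P[:,2]).round(1))
def tool(p,yawdeg):
    "move from current pose to world TCP p, tool y axis at yawdeg"
    s=state(); R=Ro.from_euler('xyz',s['tcp_rot'])
    T=Ro.from_euler('xyz',[np.pi,0,np.radians(yawdeg+90)])
    return (R.inv().apply(np.array(p)-s['eef_pos'])/150).round(3),((R.inv()*T).as_rotvec()/2/np.pi).round(4)
E
python3 - <<'E'
from h import *
im=cv2.imread('pics/top0.png')[:,:,::-1].copy(); d=np.load('pics/top0.npy')
B=line(seg('top',d,im,(195,205,318,275),55,85)); T=line(seg('top',d,im,(215,145,342,214),12,34)); print(B,T)
a=np.radians(T['ang']);y=np.array([np.cos(a),np.sin(a)]);x=np.array([y[1],-y[0]]);r=B['c']-T['c'];print('board in batten',r@x,r@y)
a=np.radians(B['ang']);n=np.array([np.sin(a),-np.cos(a)])
for k in(60,32.5,): 
    p=B['c']-n*k; print(k,p,tool([*p,253],B['ang']))
print(tool([*(B['c']-n*60),404],B['ang']))
E
```

```text
{'c': array([469.6,  -7.4]), 'ang': 67.59, 'L': np.float64(299.6), 'w': np.float64(43.0), 'z': np.float64(70.0)} {'c': array([637.7, -62.9]), 'ang': 65.05, 'L': np.float64(335.7), 'w': np.float64(37.3), 'z': np.float64(22.0)}
board in batten -175.82368643457323 -20.58862036555326
60 [414.13122939  15.47390406] (array([-2.56 , -3.125,  1.011]), array([-0.0002, -0.    ,  0.0067]))
32.5 [439.55441592   4.99003136] (array([-2.743, -3.133,  1.011]), array([-0.0002, -0.    ,  0.0067]))
(array([-2.559, -3.126,  0.004]), array([-0.0002, -0.    ,  0.0067]))
```

Request:
arm_command(rows=[[[-0.85,-1,0,0,0,0.0067,1],[-0.85,-1,0,0,0,0.0067,1],[-0.85,-1,0,0,0,0.0067,1],[-0.85,-1,0,0,0,0.0067,1],[-0.85,-1,0,0,0,0.0067,1],[-0.85,-1,0,0,0,0.0067,1]]])

```text
t: 0.6
eef_pos: [283.0, 399.1, 404.8]
tcp_rot: [-3.14, 0.0, 2.748]
ft_force: [-0.1, 0.6, 0.7]
opening: 0.997
grip_force: 0.0
```

Run:
```python
from h import *
s=state();print(s['t'],s['eef_pos'],s['tcp_rot']);print(tool([414.1,15.5,404],67.6))
```

```text
0.6 [283.04790653 399.12060351 404.77134678] [-3.14010907e+00  1.14245481e-04  2.74806783e+00]
(array([-1.788, -2.027,  0.008]), array([-0.0002,  0.    , -0.0004]))
```

Request:
arm_command(rows=[[[-0.9,-1,0,0,0,0,1],[-0.9,-1,0,0,0,0,1],[-0.9,-1,0,0,0,0,1],[-0.9,-1,0,0,0,0,1],[-0.9,-1,0,0,0,0,1],[-0.9,-1,0,0,0,0,1]]])

```text
t: 1.1
eef_pos: [351.2, 209.0, 404.8]
tcp_rot: [-3.141, 0.0, 2.747]
ft_force: [0.8, 0.3, -0.6]
opening: 1.001
grip_force: 0.0
```

Request:
arm_command(rows=[[[-0.89,-1,0,0,0,0,1],[-0.89,-1,0,0,0,0,1],[-0.89,-1,0,0,0,0,1],[-0.89,-1,0,0,0,0,1],[-0.89,-1,0,0,0,0,1],[-0.89,-1,0,0,0,0,1],[-0.89,-1,0,0,0,0,1]]])

```text
t: 1.68
eef_pos: [416.6, 22.3, 404.4]
tcp_rot: [3.142, -0.001, 2.747]
ft_force: [-0.0, 0.5, -0.4]
opening: 0.999
grip_force: 0.0
```

Run:
```python
from h import *
s=state();print(s['t'],s['eef_pos'],s['tcp_rot']);print(tool([414.1,15.5,253],67.6))
```

```text
1.6833 [416.63056152  22.29117484 404.44791879] [ 3.14152235e+00 -6.36495404e-04  2.74735517e+00]
(array([-0.002, -0.048,  1.01 ]), array([ 0.    , -0.0001, -0.0005]))
```

Request:
arm_command(rows=[[[0,-0.05,1,0,0,0,1],[0,-0.05,1,0,0,0,1],[0,-0.05,1,0,0,0,1],[0,-0.05,1,0,0,0,1],[0,-0.05,1,0,0,0,1],[0,-0.05,1,0,0,0,1],[0,-0.05,1,0,0,0,1],[0,-0.05,1,0,0,0,1]]])

```text
t: 2.35
eef_pos: [413.5, 16.8, 256.3]
tcp_rot: [3.141, 0.003, 2.752]
ft_force: [-0.1, -0.1, 0.4]
opening: 0.997
grip_force: 0.0
```

Run:
```python
from h import *
im,d=snap('side','side1');s=state();print(s['t'],s['eef_pos'],s['tcp_rot'],s['ft_force'])
cv2.imwrite('pics/side1c.png',cv2.resize(im[100:310,150:400,::-1],None,fx=3,fy=2.8))
print(tool([439.6,5,252.5],67.6))
```

```text
2.4 [413.43546485  16.67192408 256.32814807] [3.14062947e+00 3.07003772e-03 2.75139718e+00] [ 1.04500465 -0.25825228  0.52898898]
(array([-0.191, -0.006,  0.026]), array([0.0002, 0.0005, 0.0001]))
```

View pics/side1c.png

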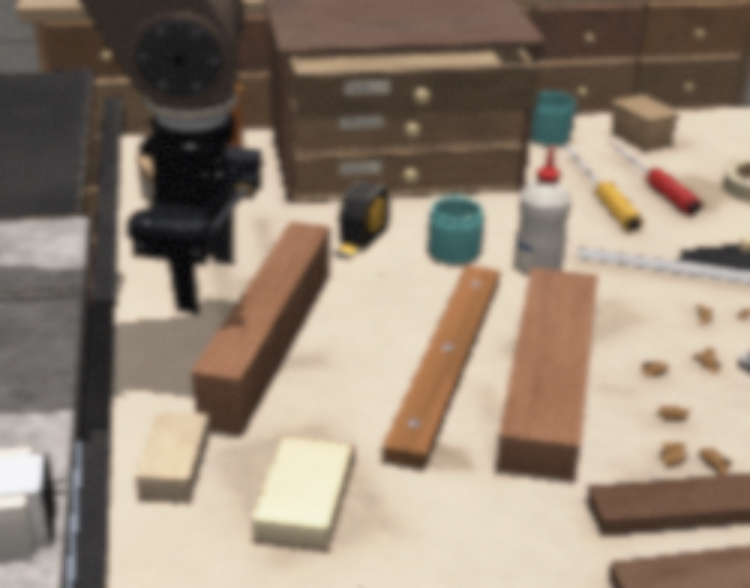

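The open gripper hangs about 30 mm behind the board's near face (finger tip at crop (187,300)), level with the board's top, and everything is clear. I'll approach and start the push.

Request:
arm_command(rows=[[[-0.06,0,0.02,0,0,0,1],[-0.12,0,0.02,0,0,0,1],[-0.16,0,0.02,0,0,0,1],[-0.18,0,0.02,0,0,0,1],[-0.2,0,0.02,0,0,0,1],[-0.22,0,0.02,0,0,0,1],[-0.24,0,0.02,0,0,0,1],[-0.26,0,0.02,0,0,0,1],[-0.28,0,0.02,0,0,0,1]]])

```text
t: 3.15
eef_pos: [452.3, 0.1, 251.8]
tcp_rot: [3.142, -0.0, 2.751]
ft_force: [-2.5, 1.3, 4.2]
opening: 0.997
grip_force: 1.9
```

```bash
cat > pf.py <<'E'
# side-view profile of board in batten frame
from h import *
import sys
T0=np.array([637.7,-62.9]);a=np.radians(65.3);yv=np.array([np.cos(a),np.sin(a)]);xv=np.array([yv[1],-yv[0]])
if __name__=='__main__':
    s=state();print(s['t'],s['eef_pos'],s['ft_force'].round(1))
    im,d=snap('side',sys.argv[1]);W=cloud('side',d);r=W[...,:2]-T0;X=r@xv;Y=r@yv
    for lo,hi in((-130,-60),(60,110)):
        m=(Y>lo)&(Y<hi)&(X>-220)&(X<-24)&(W[...,2]>8)&(W[...,2]<95)
        for z in range(10,90,10):
            k=m&(abs(W[...,2]-z)<5)
            if k.sum()>5: print(lo,z,k.sum(),np.percentile(X[k],[3,97]).round())
E
python3 pf.py side2
```

```text
3.15 [4.52256614e+02 1.32374092e-01 2.51767468e+02] [-2.5  1.3  4.2]
-130 10 7 [-149. -146.]
-130 20 12 [-146. -143.]
-130 30 11 [-144. -141.]
-130 40 8 [-141. -139.]
-130 50 11 [-138. -136.]
-130 60 19 [-200. -134.]
-130 70 197 [-197. -134.]
-130 80 101 [-201. -159.]
60 40 7 [-148. -145.]
60 70 86 [-175. -141.]
60 80 40 [-184. -167.]
```

It is tipping about its far edge, roughly 13° so far. I'll keep pushing.

Request:
arm_command(rows=[[[-0.02,0,0,0,0,0,1],[-0.04,0,0,0,0,0,1],[-0.06,0,0,0,0,0,1],[-0.08,0,0,0,0,0,1],[-0.1,0,0,0,0,0,1],[-0.12,0,0,0,0,0,1],[-0.14,0,0,0,0,0,1],[-0.16,0,0,0,0,0,1],[-0.18,0,0,0,0,0,1],[-0.2,0,0,0,0,0,1]]])

```text
t: 4.03
eef_pos: [480.1, -11.3, 251.7]
tcp_rot: [3.142, 0.0, 2.751]
ft_force: [0.1, 0.4, 0.6]
opening: 0.999
grip_force: 0.0
```

```bash
python3 pf.py side3
```

```text
4.0333 [480.09761498 -11.32469193 251.67433001] [0.1 0.4 0.6]
-130 10 13 [-80. -77.]
-130 20 18 [-80. -77.]
-130 30 20 [-80. -77.]
-130 40 208 [-146.  -78.]
-130 50 190 [-145.  -81.]
-130 60 9 [-173. -152.]
-130 70 18 [-173. -153.]
-130 80 25 [-172. -152.]
60 10 6 [-86. -85.]
60 20 8 [-86. -85.]
60 30 8 [-87. -85.]
60 40 112 [-155.  -85.]
60 50 82 [-150.  -88.]
```

The board fell flat. Next I back off and measure from both cameras.

Request:
arm_command(rows=[[[0.25,0,0,0,0,0,1],[0.35,0,0,0,0,0,1],[0.35,0,0,0,0,0,1],[0.35,0,0,0,0,0,1]]])

```text
t: 4.42
eef_pos: [431.3, 8.9, 251.9]
tcp_rot: [3.141, 0.0, 2.751]
ft_force: [0.1, -0.0, 0.1]
opening: 0.998
grip_force: 0.0
```

Run:
```python
from h import *
im,d=snap('top','top4'); snap('side','side4'); s=state();print(s['t'],s['eef_pos'])
```

```text
4.5167 [432.13128534   8.57347061 251.88722158]
```

View pics/top4.png

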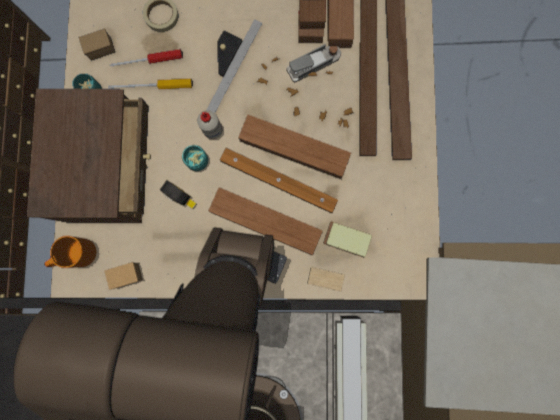

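View pics/side4.png

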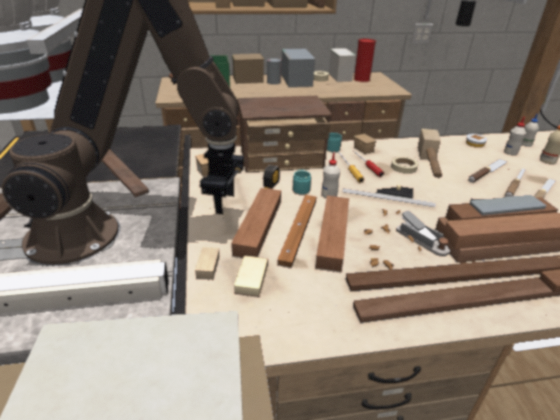

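The board now lies flat between (212,195) and (320,245) in the top view, fully visible except its near left edge. Its right end is close to the sanding block at (330,238). I'll measure it precisely in the batten frame.

```bash
cat > ms.py <<'E'
from pf import *
def meas(f,box=(195,170,330,262),z=(36,54),new=True):
    im,d=snap('top',f) if new else (cv2.imread('pics/%s.png'%f)[:,:,::-1].copy(),np.load('pics/%s.npy'%f))
    W=cloud('top',d); m=(W[...,2]>z[0])&(W[...,2]<z[1]); r=W[...,:2]-T0; X=r@xv; Y=r@yv
    m&=(X<-8)&(X>-175)&(Y>-170)&(Y<175); m[:,:195]=0
    hs=cv2.cvtColor(im,cv2.COLOR_RGB2HSV); m&=(hs[...,1]>95)&(hs[...,0]<22)&(hs[...,2]>75)
    m=cv2.morphologyEx(m.astype(np.uint8),cv2.MORPH_OPEN,np.ones((3,3)))
    x,y=X[m>0],Y[m>0]; b=np.arange(-150,151,20); F=[];N=[]
    for l in b:
        k=abs(y-l)<10
        if k.sum()>15: F.append((l,x[k].max()));N.append((l,x[k].min()))
    F=np.array(F);N=np.array(N); 
    g=lambda A:np.polyfit(A[:,0],A[:,1],1)
    print('far edge slope deg,x0',np.degrees(g(F)[0]).round(2),g(F)[1].round(1),'near',np.degrees(g(N)[0]).round(2),g(N)[1].round(1))
    print('F',F[:,1].round(),'N',N[:,1].round()); print('Y range',np.percentile(y,[.3,99.7]).round(1),'n',len(y))
    # batten front edge
    mb=(W[...,2]>12)&(W[...,2]<32)&(abs(X)<40)&(abs(Y)<175)&(hs[...,1]>95); bx=[]
    for l in b[1:-1]:
        k=mb&(abs(Y-l)<10)&(X>-27); bx.append((l,np.percentile(X[k],2),np.percentile(X[k],98)))
    bx=np.array(bx); print('batten front',np.polyfit(bx[:,0],bx[:,1],1).round(4),'back',np.polyfit(bx[:,0],bx[:,2],1).round(4), 'Y',np.percentile(Y[mb],[.3,99.7]).round(1))
if __name__=='__main__': meas(sys.argv[1],new=len(sys.argv)<3)
E
python3 ms.py top4 old
python3 - <<'E'
from pf import *
d=np.load('pics/top4.npy');im=cv2.imread('pics/top4.png')[:,:,::-1].copy()
P=seg('top',d,im,(322,215,375,262),18,45);r=P[:,:2]-T0;print('sand',np.nanpercentile(r@xv,[1,99]),np.nanpercentile(r@yv,[1,99]));
E
```

```text
far edge slope deg,x0 -2.43 -83.5 near -2.2 -151.3
F [-77. -78. -78. -80. -81. -82. -83. -83. -84. -85. -86. -87. -87. -87.
 -89.] N [-145. -146. -147. -148. -149. -149. -150. -151. -152. -152. -153. -154.
 -155. -156. -156.]
Y range [-161.7  133.4] n 2853
batten front [ 4.40000e-03 -1.81947e+01] back [1.40000e-03 1.90618e+01] Y [-164.7  171.6]
sand [-99.59798127 -33.8491173 ] [-296.0251572  -178.73772638]
```

```bash
cat > go.py <<'E'
from pf import *
def bf(x,y,z,yaw=65.2): 
    p=T0+x*xv+y*yv; return tool([*p,z],yaw)
s=state();r=s['eef_pos'][:2]-T0;print(s['t'],'tcp batten frame',r@xv,r@yv,s['eef_pos'][2],'ang',np.degrees(s['tcp_rot'][2])-90,'F',s['ft_force']@np.r_[xv,0],s['ft_force']@np.r_[yv,0],s['ft_force'][2])
for i in range(1,len(sys.argv),3): print(*bf(*map(float,sys.argv[i:i+3])))
E
python3 go.py -200 -15 205 -170 -15 205
```

```text
4.5167 tcp batten frame -216.62726832868105 -20.96616473500042 251.88722157811915 ang 67.60048240957732 F 0.5080843725818386 -0.45594133656443236 -0.19002476869404802
[-0.112  0.035  0.313] [0.0001 0.0002 0.0067]
[-0.312  0.027  0.313] [0.0001 0.0002 0.0067]
```

Request:
arm_command(rows=[[[0,0.03,0.15,0,0,0.0067,1],[0,0.03,0.31,0,0,0.0067,1],[-0.1,0.03,0.31,0,0,0.0067,1],[-0.2,0.03,0.31,0,0,0.0067,1],[-0.29,0.03,0.31,0,0,0.0067,1],[-0.31,0.03,0.31,0,0,0.0067,1],[-0.31,0.03,0.31,0,0,0.0067,1]]])

```text
t: 5.1
eef_pos: [476.8, -5.2, 205.0]
tcp_rot: [3.141, 0.001, 2.708]
ft_force: [-0.6, -0.2, -0.3]
opening: 1.001
grip_force: 0.0
```

```bash
python3 go.py -155 -15 205 -125 -3 205
```

```text
5.1 tcp batten frame -170.26528003744798 -14.837555406118426 205.01365066963896 ang 65.14934911959017 F -0.4522554057426149 -0.42874431504532096 -0.28000241294007944
[-0.102 -0.001  0.   ] [ 0.      0.0001 -0.0001]
[-0.302  0.08   0.   ] [ 0.      0.0001 -0.0001]
```

Request:
arm_command(rows=[[[-0.02,0,0,0,0,0,1],[-0.04,0,0,0,0,0,1],[-0.055,0,0,0,0,0,1],[-0.07,0,0,0,0,0,1],[-0.085,0,0,0,0,0,1],[-0.1,0,0,0,0,0,1],[-0.115,0.005,0,0,0,0,1],[-0.13,0.01,0,0,0,0,1],[-0.145,0.015,0,0,0,0,1],[-0.16,0.02,0,0,0,0,1]]])

```text
t: 5.93
eef_pos: [498.9, -12.2, 205.2]
tcp_rot: [-3.141, -0.001, 2.708]
ft_force: [-6.2, 0.6, 3.9]
opening: 0.998
grip_force: 2.5
```

Request:
arm_command(rows=[[[-0.015,0.005,0,0,0,0,1],[-0.03,0.01,0,0,0,0,1],[-0.045,0.015,0,0,0,0,1],[-0.06,0.02,0,0,0,0,1],[-0.075,0.025,0,0,0,0,1],[-0.09,0.03,0,0,0,0,1],[-0.105,0.035,0,0,0,0,1],[-0.12,0.04,0,0,0,0,1]]])

```text
t: 6.6
eef_pos: [517.8, -14.3, 205.2]
tcp_rot: [-3.141, -0.001, 2.708]
ft_force: [-5.1, 0.2, 3.1]
opening: 1.001
grip_force: 2.5
```

```bash
python3 go.py; python3 ms.py top5; python3 pf.py side5
```

```text
6.6 tcp batten frame -129.2449489646009 -5.939066221029464 205.2202801039236 ang 65.1591551707063 F -4.7306485299643635 -2.00774603626198 3.12961258567239
far edge slope deg,x0 0.08 -49.8 near 5.34 -94.4
F [-50. -50. -50. -50. -50. -50. -50. -50. -49. -49. -50. -50.] N [-117. -118. -117. -117.  -87.  -83.  -61.  -66.  -71.  -74. -116. -117.]
Y range [-155.2  141. ] n 1298
batten front [ 5.10000e-03 -1.83682e+01] back [2.70000e-03 1.90323e+01] Y [-164.8  171.3]
6.65 [518.28131705 -14.35660344 205.22731054] [-2.8 -0.5  0.9]
-130 10 14 [-49. -47.]
-130 20 19 [-136.  -47.]
-130 30 28 [-139.  -47.]
-130 40 240 [-133.  -48.]
-130 50 209 [-133.  -50.]
-130 60 22 [-138. -118.]
-130 70 25 [-141. -117.]
-130 80 6 [-134. -118.]
60 10 6 [-47. -47.]
60 20 10 [-48. -47.]
60 30 10 [-48. -47.]
60 40 122 [-115.  -47.]
60 50 85 [-114.  -49.]
```

Request:
arm_command(rows=[[[-0.015,0.006,0,0,0,0,1],[-0.03,0.012,0,0,0,0,1],[-0.045,0.018,0,0,0,0,1],[-0.06,0.024,0,0,0,0,1],[-0.075,0.03,0,0,0,0,1],[-0.09,0.037,0,0,0,0,1],[-0.105,0.044,0,0,0,0,1],[-0.12,0.052,0,0,0,0,1],[-0.13,0.058,0,0,0,0,1],[-0.135,0.06,0,0,0,0,1]]])

```text
t: 7.53
eef_pos: [540.3, -14.5, 205.2]
tcp_rot: [3.141, 0.0, 2.709]
ft_force: [-3.7, -0.0, 0.2]
opening: 1.001
grip_force: 1.5
```

```bash
python3 go.py; python3 ms.py top6; python3 pf.py side6 | grep -v "[5-8]0 "
```

```text
7.5333 tcp batten frame -108.70305168434642 3.3059962133241356 205.21332437690452 ang 65.19513183852055 F -3.3553990520126984 -1.5806796067556688 0.1783260350756981
far edge slope deg,x0 0.09 -28.6 near 4.39 -76.9
F [-29. -28. -28. -29. -29. -29. -28. -29. -29. -28. -28.] N [-94. -97. -97. -97. -65. -65. -44. -49. -50. -96. -96.]
Y range [-145.9  150.4] n 1227
batten front [ 1.80000e-03 -1.74925e+01] back [1.00000e-04 1.91706e+01] Y [-164.7  171.5]
7.5833 [540.31738591 -14.48976419 205.22514277] [-1.8 -0.2 -0.1]
-130 10 11 [-28. -27.]
-130 20 22 [-28. -27.]
-130 30 16 [-28. -27.]
-130 40 236 [-96. -28.]
```

The board is centred and parallel, with about 8–10 mm left to go. I'll close the gap gently and watch the force.

Request:
arm_command(rows=[[[-0.008,0.001,0,0,0,0,1],[-0.016,0.002,0,0,0,0,1],[-0.024,0.003,0,0,0,0,1],[-0.03,0.003,0,0,0,0,1],[-0.036,0.004,0,0,0,0,1],[-0.041,0.004,0,0,0,0,1],[-0.046,0.004,0,0,0,0,1],[-0.05,0.004,0,0,0,0,1]]])

```text
t: 8.3
eef_pos: [547.1, -17.1, 205.2]
tcp_rot: [3.142, -0.0, 2.709]
ft_force: [-3.7, 2.1, 2.7]
opening: 1.0
grip_force: 2.1
```

Request:
arm_command(rows=[[[-0.003,0,0,0,0,0,1],[-0.006,0,0,0,0,0,1],[-0.009,0,0,0,0,0,1]]])

```text
t: 8.55
eef_pos: [548.0, -17.5, 205.2]
tcp_rot: [-3.142, -0.001, 2.708]
ft_force: [-6.9, 3.6, 5.2]
opening: 0.997
grip_force: 4.2
```

```bash
python3 go.py; python3 ms.py top7
```

```text
8.55 tcp batten frame -100.44200764693491 3.7397656950748512 205.24662887990448 ang 65.18384874134193 F -7.77489005848161 0.3914843434573929 5.228473010343462
far edge slope deg,x0 0.26 -19.1 near 4.85 -68.1
F [-21. -19. -20. -19. -19. -19. -19. -18. -18. -19. -19.] N [-89. -89. -89. -88. -56. -56. -32. -39. -39. -89. -88.]
Y range [-145.7  150.7] n 1241
batten front [ 6.00000e-04 -1.30231e+01] back [1.10000e-03 1.90587e+01] Y [-164.9  171.6]
```

Request:
arm_command(rows=[[[-0.003,0,0,0,0,0,1],[-0.006,0,0,0,0,0,1],[-0.006,0,0,0,0,0,1]]])

```text
t: 8.85
eef_pos: [548.5, -17.6, 205.2]
tcp_rot: [-3.141, -0.003, 2.708]
ft_force: [-9.0, 6.5, 7.7]
opening: 0.996
grip_force: 5.1
```

Request:
arm_command(rows=[[[-0.003,0,0,0,0,0,1],[-0.006,0,0,0,0,0,1],[-0.006,0,0,0,0,0,1]]])

```text
t: 9.1
eef_pos: [548.8, -17.7, 205.2]
tcp_rot: [-3.141, -0.005, 2.708]
ft_force: [-11.4, 8.6, 9.8]
opening: 1.003
grip_force: 7.1
```

```bash
python3 go.py; python3 pf.py side7 | grep -v "[5-8]0 "
```

```text
9.1 tcp batten frame -99.65191870910854 3.8948087237551974 205.21735803787752 ang 65.14520310517403 F -13.926087474493102 3.0912192852629214 9.813324579762734
9.1 [548.79292927 -17.72027875 205.21735804] [-11.4   8.6   9.8]
-130 40 197 [-86. -26.]
```

The board is in contact at about 14 N and has stopped moving. I'll retreat and check for a gap along the edge.

Request:
arm_command(rows=[[[0.02,0,0,0,0,0,1],[0.06,0,0,0,0,0,1],[0.2,0,0,0,0,0,1],[0.4,0,0,0,0,0,1],[0.5,0,-0.1,0,0,0,1],[0.7,0,-0.3,0,0,0,1],[0.7,0,-0.5,0,0,0,1],[0.7,0,-0.5,0,0,0,1]]])

```text
t: 9.82
eef_pos: [454.4, 26.1, 284.3]
tcp_rot: [3.139, 0.007, 2.71]
ft_force: [0.4, 0.1, 1.3]
opening: 1.001
grip_force: 0.0
```

```bash
python3 go.py; python3 ms.py top8
python3 - <<'E'
from h import *
im,d=snap('side','side8')
t=cv2.imread('pics/top8.png')[135:255,195:355]; s=im[180:280,215:335,::-1]
cv2.imwrite('pics/c8.png',np.vstack([cv2.resize(t,(640,320),interpolation=cv2.INTER_CUBIC)[:, :],cv2.resize(s,(640,270),interpolation=cv2.INTER_CUBIC)]))
E
```

```text
9.8167 tcp batten frame -203.6819802010712 4.25397579050059 284.32671688992605 ang 65.24766162122097 F 0.3055154185846941 0.2134404974556866 1.3286474851528904
far edge slope deg,x0 0.64 -19.2 near 0.19 -88.5
F [-27. -19. -20. -20. -18. -19. -18. -19. -19. -18. -18. -19. -18. -18.
 -18. -19.] N [-89. -89. -89. -88. -89. -89. -89. -89. -89. -89. -88. -88. -88. -88.
 -88. -88.]
Y range [-144.7  150.9] n 2926
batten front [ 3.40000e-03 -1.44807e+01] back [2.00000e-04 1.90916e+01] Y [-164.9  171.4]
```

View pics/c8.png

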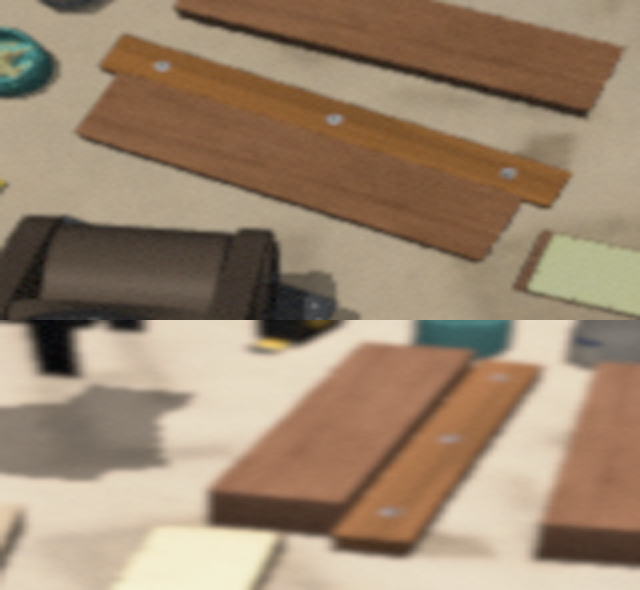

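No gap shows in either view: the board edge meets the batten along its whole length (crop (110,75) to (520,200)) and is centred. The fits leave about 0.7 mm possible at the right end, so I'll give that end one gentle press.

```bash
sed -i 's/yaw=65.2/yaw=65.8/' go.py; python3 go.py -170 -60 284 -170 -60 205 -106 -60 205
```

```text
9.9167 tcp batten frame -203.0687407991913 4.00039201002906 281.2332961669398 ang 65.20584570317666 F -1.015834403057265 0.6565529397115235 -0.7417249608725879
[-0.221 -0.426 -0.018] [ 0.0002  0.0007 -0.0016]
[-0.219 -0.427  0.509] [ 0.0002  0.0007 -0.0016]
[-0.646 -0.426  0.51 ] [ 0.0002  0.0007 -0.0016]
```

Request:
arm_command(rows=[[[-0.1,-0.2,0,0,0,-0.0016,1],[-0.2,-0.43,0.05,0,0,-0.0016,1],[-0.22,-0.43,0.25,0,0,-0.0016,1],[-0.22,-0.43,0.51,0,0,-0.0016,1],[-0.22,-0.43,0.51,0,0,-0.0016,1],[-0.4,-0.43,0.51,0,0,-0.0016,1],[-0.55,-0.43,0.51,0,0,-0.0016,1],[-0.62,-0.43,0.51,0,0,-0.0016,1],[-0.64,-0.43,0.51,0,0,-0.0016,1],[-0.65,-0.43,0.51,0,0,-0.0016,1]]])

```text
t: 10.75
eef_pos: [515.8, -73.6, 204.2]
tcp_rot: [3.141, -0.0, 2.719]
ft_force: [-0.4, -0.2, -0.6]
opening: 1.002
grip_force: 0.0
```

Request:
arm_command(rows=[[[-0.006,0,0,0,0,0,1],[-0.012,0,0,0,0,0,1],[-0.018,0,0,0,0,0,1],[-0.024,0,0,0,0,0,1],[-0.03,0,0,0,0,0,1]]])

```text
t: 11.17
eef_pos: [520.0, -75.6, 203.8]
tcp_rot: [3.142, -0.0, 2.719]
ft_force: [0.9, 1.0, 0.1]
opening: 1.003
grip_force: 0.0
```

```bash
python3 go.py
```

```text
11.1667 tcp batten frame -101.60899809180297 -60.66420490695246 203.8291831072031 ang 65.77910909846014 F 0.4241627663805739 1.3385567701001797 0.10261855497680077
```

Request:
arm_command(rows=[[[-0.004,0,0,0,0,0,1],[-0.008,0,0,0,0,0,1],[-0.012,0,0,0,0,0,1],[-0.015,0,0,0,0,0,1]]])

```text
t: 11.5
eef_pos: [521.1, -76.1, 203.6]
tcp_rot: [-3.141, -0.005, 2.718]
ft_force: [-9.3, 6.4, 10.3]
opening: 0.998
grip_force: 5.7
```

Request:
arm_command(rows=[[[-0.003,0,0,0,0,0,1],[-0.006,0,0,0,0,0,1],[-0.008,0,0,0,0,0,1]]])

```text
t: 11.75
eef_pos: [521.5, -76.3, 203.6]
tcp_rot: [-3.141, -0.007, 2.717]
ft_force: [-13.2, 8.1, 13.3]
opening: 1.002
grip_force: 7.9
```

The right end is firm against the batten at about 15 N. I'll retreat and do a final check.

Request:
arm_command(rows=[[[0.01,0,0,0,0,0,1],[0.03,0,0,0,0,0,1],[0.1,0,0,0,0,0,1],[0.3,0,0,0,0,0,1],[0.45,0,-0.1,0,0,0,1],[0.5,0.2,-0.3,0,0,0,1],[0.5,0.4,-0.6,0,0,0,1],[0.5,0.4,-0.8,0,0,0,1],[0.5,0.4,-0.8,0,0,0,1]]])

```text
t: 12.5
eef_pos: [480.2, 10.0, 329.6]
tcp_rot: [3.139, 0.009, 2.721]
ft_force: [0.9, -0.2, 0.3]
opening: 0.998
grip_force: 0.0
```

```bash
python3 go.py; python3 ms.py top9
python3 - <<'E'
from h import *
d=np.load('pics/top9.npy')
im=cv2.imread('pics/top9.png')[:,:,::-1].copy()
for nm,box,z0,z1 in [('sand',(322,215,375,262),18,45),('offcut',(305,262,348,295),18,45),('tape',(155,175,200,212),45,80),('cup',(180,143,210,173),40,80)]: print(nm,rect(seg('top',d,im,box,z0,z1))[:3])
E
```

```text
12.5 tcp batten frame -173.6019608319247 0.406943582476444 329.5780991910132 ang 65.89936383094047 F 0.9544658379680848 0.17861199031974898 0.3283299089819351
far edge slope deg,x0 0.35 -18.7 near 0.14 -88.2
F [-21. -19. -19. -19. -18. -18. -19. -19. -18. -19. -18. -19. -18. -18.
 -18. -17.] N [-88. -89. -89. -89. -89. -88. -89. -84. -88. -88. -89. -88. -88. -88.
 -88. -88.]
Y range [-144.9  150.8] n 2886
batten front [ 3.70000e-03 -1.44241e+01] back [2.40000e-03 1.89445e+01] Y [-164.7  171.7]
sand (array([ 478.8, -251. ]), array([120.,  60.]), 72.13)
offcut (array([ 371.7, -191.7]), array([91.6, 41.8]), 75.21)
tape (array([nan, nan]), array([0., 0.]), 0.0)
cup (array([702.4, 165.2]), array([53.4, 56.6]), 37.15)
```

View pics/top9.png

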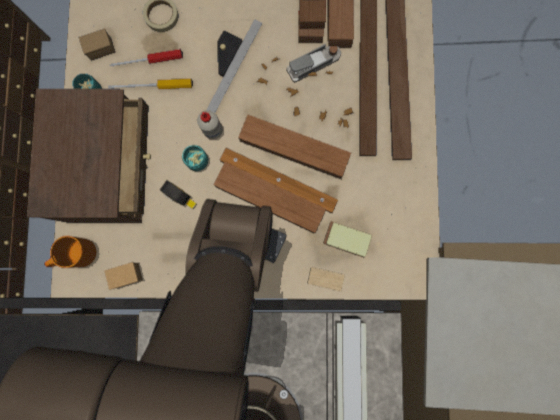

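The board lies flat, flush to the batten from (220,165) to (325,215). The tape measure, cup, sanding block and offcut have not moved, and the arm is clear.

```bash
python3 -c "
from cell import *
print(job_done())"
```

```text
the job is handed in; nothing more can be done
None
```

The board was tipped flat towards the batten and pushed snug against it, parallel and centred to within a few millimetres. Pushing force stayed at about 20 N or less, nothing else looked moved in the final view, and I handed the job in at about 12.6 s.

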